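Finish the pinwheel layer of screw cartons

ROBOT

A 6-joint arm with a two-finger parallel gripper is mounted at the origin on the work surface. World frame = base frame: x ahead of the robot, y to its left, z up, the work surface at z = 0. Lengths are in m, angles in rad, forces in N, time in s.
With the tool pointing down it reaches from about 0.35 to 0.775 m from the base axis. Payload 7.3 kg.
Tool frame: the origin (TCP) lies at the very end of the fingers, on their centre line; the grasp point (between the pads) lies 19 mm behind it; z points along the fingers, y is the line along which they close (so a half turn about z gives the same grasp; the last joint's range is limited). The gripper opens to 92 mm and grips with 3 to 60 N. Pads are 19 mm wide; open, the fingers measure 130 mm over their backs; the gripper's body (75 mm by 190 mm) begins 47 mm behind the grasp point.
Start: joints at [1.055, 0.342, 1.524, -0, 1.275, -0.146], TCP at [0.19, 0.49, 0.227] pointing down, gripper open.
Joint ranges: [-2.53, 2.53], [-0.77, 2.02], [0.04, 2.7], [-1, 4.14], [0.28, 2.66], [-3.11, 3.11]. Speed limits (rad/s): [2.57, 2.57, 3.14, 3.14, 3.14, 3.14].

INTERFACE

Orientations are given as [roll, pitch, yaw] about the fixed x, y, z axes, in that order (R = Rz(yaw) Ry(pitch) Rx(roll)).
In Python, from cell import robot gives the robot as it stands. The module is installed in compiled form; this text tells all that it offers.
- The arm moves only by the tool arm_command, never from a script. Its argument "moves" is a list of rows, each a list of 3 entries, a list of its own where there are three numbers: the shift along the tool's x, y, z in m, then the turn, a rotation vector about the tool's x, y, z in rad, then the finger opening in m, from 0 to 0.0918. In form: [[[dx, dy, dz], [ax, ay, az], claw], ...]. A call has exactly 5 rows; each row is the pose to reach, as a shift and turn from the pose commanded when the call began, along the tool's axes at that moment; what a row does not reach only later rows make up. A row lasts 1/10 s, in which the tool goes at most 50 mm and 8.59 degrees, less where a joint would pass 70% of its speed; a pose out of reach is approached as far as the arm can. A call with a gripper value outside its range is refused whole. The fingers move at their own pace and stop on an object; "squeeze" is the grip in N (left out, the last holds). Time passes only in rows, so rows that repeat a pose let the fingers close, or fill a call up. It gives the time, the measured TCP pose, the force, the opening and the grip force at its end, in the units of the state.
- robot.observe(): the state, without advancing time (a new reading comes with each control period).
- robot.read_camera(name): name is "side" or "top" or "wrist"; returns the picture (420x560x3 uint8, red, green, blue); there is no depth.
- robot.camera_model(name): a dict with "fx", "fy", "cx", "cy" (pixels), "R" (3x3) and "t" (3): a world point X has camera coordinates R X + t. Camera axes: x right, y down, z forward; pixel columns grow to the right and rows downward; lengths in m; the calibration is good to about 2 mm. A picture is of the moment at which its call begins: read the wrist's pose just before it. camera_model takes no time and is no camera call; for the wrist camera it gives the pose at the moment of the call.
- robot.hand_in(): hands the job in; it is judged then, once.
The state is a dict: "time": time; "qpos": joint angles; "qvel": joint speeds; "joint_efforts": joint torques, N m; "tool_pos": TCP position; "tool_rot": TCP orientation; "contact_force": force on the tool from outside, world axes, zero at the start; "torque": the same for the moment, N m; "opening": finger opening in m; "grip_force": force on a finger pad.
Only numpy, scipy, OpenCV 4.12 (cv2) and the standard library are available. Lean on these libraries where they do the work, as an engineer would, in place of code of your own. Each camera call takes 0.05 s, during which the arm holds its last target. There are 200 camera calls.

TASK

Finish the layer of screw cartons on the small pallet as a pinwheel, like the two already laid: each lies flat, its plain end closed up to the side of the next carton, its labelled end facing outward at the pallet's edge, leaving an open square in the middle. One missing carton lies on the bench; the other sits in the tip-up dispenser: press its plain end down so that the labelled end swings up, lift it out, and take it afresh by the plain end, because the neighbour leaves no finger room beside the labelled end. Set them down without dropping them, and leave the bottle, hammer and wrench alone.

Things in the scene. Friction and masses are not known exactly. Their poses are not given: they have to be found in the camera images.
- pallet: Small grey plastic pallet slab, fixed, 177 x 177 mm, flat top 30 mm above the bench; origin at the centre of its underside, x and y along its edges, z up. The finished layer measures 165 x 165 mm, centred on it (6 mm border), with 3 mm gaps between cartons and an open square of 53 mm in the middle.
- slot_1 (a point): Where the centre of a carton's underside belongs, on the pallet's top at (-29.5, -54.5) mm in the pallet's frame. Empty at the start. A carton here lies along the pallet's x with its label end at the pallet's -x edge. Beside it, 53 mm of its inner long side, from the plain end on, face the open square (finger room); the rest is closed off by the carton in slot 4.
- slot_2 (a point): The next place, at (54.5, -29.5) mm in the pallet's frame, carton along the pallet's y with its label end at the -y edge. Taken at the start by carton_c.
- slot_3 (a point): At (29.5, 54.5) mm in the pallet's frame, on its top. Empty at the start. A carton here lies along the pallet's x with its label end at the pallet's +x edge (slot 1 turned half round); the carton in slot 2 closes off the outer part of its inner side.
- slot_4 (a point): At (-54.5, 29.5) mm in the pallet's frame, carton along the pallet's y with its label end at the +y edge. Taken at the start by carton_d.
- dispenser: Fixed wooden tip-up dispenser: a block with an open-topped pocket. Outside x -66 to +80 mm, 80 mm wide, rim 70 mm above the bench, walls 10 mm. Origin on the bench under the centre of the carton in it, whose plain end is towards +x. Pocket x -56 to +70 mm, 60 mm wide: 2 mm beside the carton, no finger room. Under the carton a ledge 29 mm high reaches from x -56 to +5 mm; beyond it is a well.
- press (a point): Point on the carton in the dispenser, near its plain end: in the dispenser's frame at x = +40 mm, 69 mm above the bench. Pressed down here by some 15 mm with a few newtons, the carton tips over the ledge's edge by itself and stays tilted by about 31 degrees, plain end down in the well, whose floor is 4 mm above the bench.
- raised (a point): Point in the dispenser's frame at x = -34 mm, 78 mm above the bench, 8 mm above the rim: once the carton is tipped, its label end sticks up here, to about 25 mm above the rim, and its 56 mm wide sides can be gripped with the fingers closing along the dispenser's y, tips just above the rim
- carton_a: Cardboard carton of screws, 106 x 56 x 40 mm, about 0.3 kg. Origin at the centre of its underside; x along its length, z up. Its -x end carries a white paper label that wraps 18 mm onto the top (the label end); the +x end is bare (the plain end). This one starts in the dispenser, lying on its ledge, top 1 mm below the rim. It may go in slot 1 or slot 3.
- carton_b: Cardboard carton of screws, 106 x 56 x 40 mm, about 0.3 kg. Origin at the centre of its underside; x along its length, z up. Its -x end carries a white paper label that wraps 18 mm onto the top (the label end); the +x end is bare (the plain end). This one starts flat on the bench. It may go in slot 1 or slot 3.
- carton_c: Cardboard carton of screws, 106 x 56 x 40 mm, about 0.3 kg. Origin at the centre of its underside; x along its length, z up. Its -x end carries a white paper label that wraps 18 mm onto the top (the label end); the +x end is bare (the plain end). This one is already laid in slot 2, loose.
- carton_d: Cardboard carton of screws, 106 x 56 x 40 mm, about 0.3 kg. Origin at the centre of its underside; x along its length, z up. Its -x end carries a white paper label that wraps 18 mm onto the top (the label end); the +x end is bare (the plain end). This one is already laid in slot 4, loose.
- bottle: Clear closed bottle, 64 mm across, 190 mm high, standing; a bystander. Origin at the centre of its underside.
- hammer: Hammer lying on the bench, a bystander.
- wrench: Wrench lying on the bench, a bystander.
Mind the look-alikes: they are no part of the job. What is shaped like the carton_d but blue or green is not meant.

How it is judged:
By the outcome, as a careful person would: the job done as asked, in the order asked, and still so for the second after the job is handed in, with the robot touching nothing.
It also fails if it takes over 72 s, if anything falls off the work surface, if the arm or the gripper's body presses on something with over 40 N, if the wrist force passes 120 N, or if a joint passes its speed limit or range.

## Working session

There is one attempt and no reset: what is moved stays moved. The work goes in short steps, Python scripts to look and compute and a tool call to move; the robot and the scene stay as the last step left them, time stands still between calls to the robot, and variables do not carry over. Pictures are saved under pics/ and viewed, at most 10 in all, crops included, and the job is handed in when it is done.

Besides the shell and the picture viewer there is one more tool, called after ">>>" by a JSON object that holds its "method" and its "body", one argument or row to a line. arm_command: Moves the arm, as the interface text tells. Its arguments: {"type":"object","properties":{"moves":{"type":"array"},"squeeze":{"type":"number"}},"required":["moves"]}

```bash
mkdir -p pics; cat > h.py <<'E'
import numpy as np, cv2
from cell import robot
def save(n,f,crop=None,s=1):
    im=robot.read_camera(n); 
    np.save(f'pics/{f}.npy',im)
    o=im
    if crop: o=im[crop[1]:crop[3],crop[0]:crop[2]]
    o=cv2.resize(o,None,fx=s,fy=s,interpolation=cv2.INTER_CUBIC)
    cv2.imwrite(f'pics/{f}.png',o[...,::-1]); return im
def ray(m,uv,z):
    R=np.array(m['R']);t=np.array(m['t']);c=-R.T@t
    d=R.T@np.array([(uv[0]-m['cx'])/m['fx'],(uv[1]-m['cy'])/m['fy'],1]); return c+d*(z-c[2])/d[2]
def proj(m,X):
    p=np.array(m['R'])@np.array(X)+np.array(m['t']); return np.array([m['fx']*p[0]/p[2]+m['cx'],m['fy']*p[1]/p[2]+m['cy']])
E
python3 - <<'E'
from h import *
a=save('top','top0',s=1.4);b=save('side','side0',s=1.4)
for n in('top','side','wrist'):
  m=robot.camera_model(n);print(n,m['fx'],m['cx'],m['cy'],np.round(m['R'],3).tolist(),np.round(-np.array(m['R']).T@m['t'],3))
print(robot.observe())
E
```

```text
top 512.4060063148405 276.6157355343297 217.63122016009945 [[-0.02, -1.0, -0.008], [-0.996, 0.021, -0.083], [0.083, 0.006, -0.996]] [0.423 0.008 1.356]
side 456.9897638563874 274.8272568730496 212.12247476187147 [[0.917, -0.399, -0.004], [-0.223, -0.505, -0.834], [0.331, 0.766, -0.551]] [ 0.125 -0.994  0.816]
wrist 305.5669965327798 273.07327618456986 206.76969626854103 [[0.361, 0.933, -0.001], [0.898, -0.347, 0.271], [0.252, -0.099, -0.963]] [0.122 0.517 0.384]
{'time': 0.1, 'qpos': array([ 1.05500833e+00,  3.42595575e-01,  1.52489630e+00,  2.57178429e-06,
        1.27542363e+00, -1.46010083e-01]), 'qvel': array([-0.00069045, -0.00354251, -0.0041539 , -0.00118711,  0.00123707,
       -0.00027256]), 'joint_efforts': array([ 1.85147575e-03, -4.32005632e+01, -2.44695085e+01,  7.20388046e-02,
        5.26151061e-02, -2.58874769e-05]), 'tool_pos': array([0.18954379, 0.48920463, 0.22615309]), 'tool_rot': array([-3.14028424e+00, -1.94896601e-04,  2.77181386e+00]), 'contact_force': array([-0.55770104,  0.67245146, -0.02436569]), 'torque': array([-0.00846178,  0.03261778,  0.05042125]), 'grip_force': 0.0, 'opening': 0.09151933341396082}
```

View pics/top0.png

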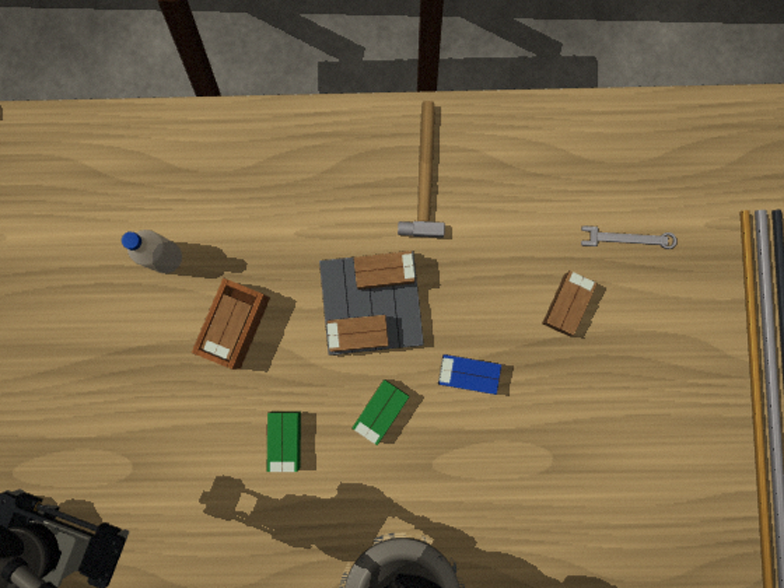

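View pics/side0.png

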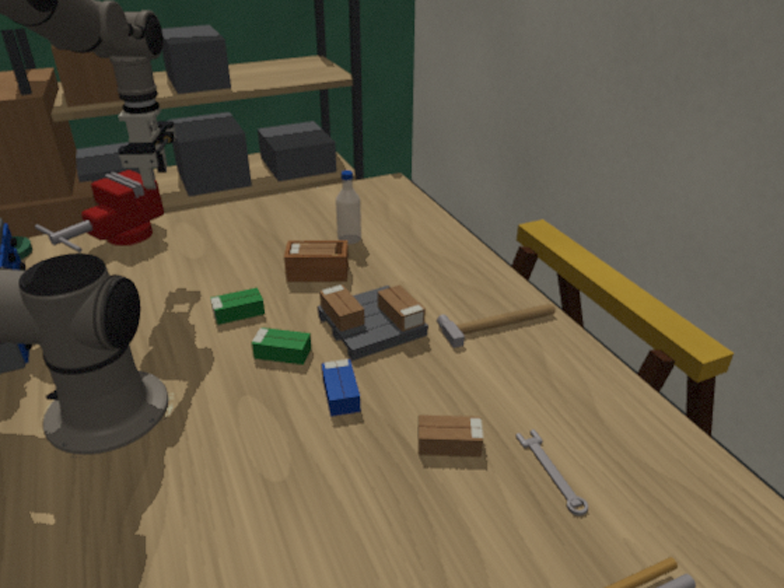

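Candidates for the loose carton, in top-view pixels of the 1.4× picture:
- Brown at (572,303), on the bench.
- Brown at (231,324), in the dispenser.
- Brown at (385,269) and (358,333), on the pallet; these are c and d.
- Green at (283,441) and (380,411), and blue at (470,374); these are look-alikes.

I choose the bench brown as b and the dispenser brown as a. Both pallet cartons show their labels outward, so the pallet's x runs about along world +x.

```bash
python3 - <<'E'
from h import *
im=np.load('pics/top0.npy');m=robot.camera_model('top')
hsv=cv2.cvtColor(im,cv2.COLOR_RGB2HSV)
for n,p in dict(b=(405,220),a=(168,225),c=(275,188),d=(255,240),disp=(143,247),bench=(450,260),pal=(283,212),lab=(415,201)).items(): print(n,p,im[p[1],p[0]],hsv[p[1],p[0]])
def w(u,v,z): return np.round(ray(m,(u/1.4,v/1.4),z),3)
print('b',w(569,301,.04),'a',w(231,322,.069),'pal',[w(*q,.03) for q in((320,262),(414,252),(424,346),(329,355))],'lab a',w(217,350,.069),'lab b',w(582,281,.04),'disp',[w(*q,.07) for q in((228,280),(268,293),(234,368),(194,353))],'bottle',w(131,240,.19))
o=np.hstack([cv2.resize(im[180:280,120:220],(400,400),interpolation=2),cv2.resize(im[180:280,360:460],(400,400),interpolation=2)])
cv2.imwrite('pics/crop1.png',o[...,::-1])
E
```

```text
b (405, 220) [126  91  55] [ 15 144 126]
a (168, 225) [130  92  57] [ 14 143 130]
c (275, 188) [134  95  59] [ 14 143 134]
d (255, 240) [137  97  59] [ 15 145 137]
disp (143, 247) [62 39 22] [ 13 165  62]
bench (450, 260) [147 123  83] [ 19 111 147]
pal (283, 212) [74 77 80] [105  19  80]
lab (415, 201) [188 193 173] [ 38  26 193]
b [ 0.533 -0.318  0.04 ] a [0.505 0.298 0.069] pal [array([0.617, 0.14 , 0.03 ]), array([ 0.632, -0.035,  0.03 ]), array([ 0.456, -0.05 ,  0.03 ]), array([0.443, 0.126, 0.03 ])] lab a [0.456 0.323 0.069] lab b [ 0.569 -0.343  0.04 ] disp [array([0.581, 0.303, 0.07 ]), array([0.556, 0.231, 0.07 ]), array([0.423, 0.293, 0.07 ]), array([0.451, 0.365, 0.07 ])] bottle [0.636 0.436 0.19 ]
```

View pics/crop1.png

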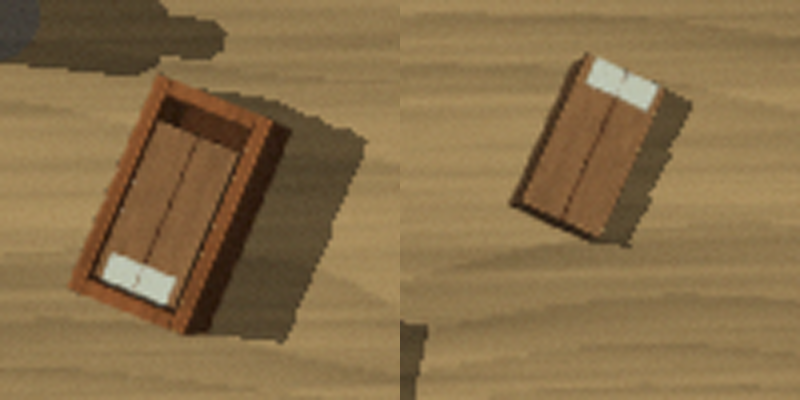

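The crop confirms both: brown cartons, a in the dispenser with its label towards the robot, and b on the bench with its label facing away. I'm moving over the dispenser and closing the fingers on the way.

>>> {"method": "arm_command", "body": {
  "moves": [
    [[-0.05,-0.009,0],[0,0,0],0],
    [[-0.1,-0.018,0],[0,0,0],0],
    [[-0.15,-0.027,0],[0,0,0],0],
    [[-0.2,-0.036,0],[0,0,0],0],
    [[-0.24,-0.044,0],[0,0,0],0]
  ],
  "squeeze": 20
}}

```text
time: 0.6
tool_pos: [0.3993, 0.3602, 0.2264]
tool_rot: [-3.141, -0.0, 2.771]
contact_force: [0.7, 0.7, -0.3]
opening: 0.0562
grip_force: 0.0
```

>>> {"method": "arm_command", "body": {
  "moves": [
    [[-0.05,-0.009,0],[0,0,0.07],0],
    [[-0.1,-0.018,0],[0,0,0.07],0],
    [[-0.118,-0.021,0],[0,0,0.07],0],
    [[-0.118,-0.021,0],[0,0,0.07],0],
    [[-0.118,-0.021,0],[0,0,0.07],0]
  ]
}}

```text
time: 1.1
tool_pos: [0.4993, 0.2998, 0.2262]
tool_rot: [-3.141, -0.002, 2.701]
contact_force: [-0.6, 0.3, -0.3]
opening: 0.0165
grip_force: 0.0
```

```bash
python3 - <<'E'
from h import *
import pickle
s=robot.observe();print(s['tool_pos'],s['tool_rot'],s['qpos'],s['time'])
m=robot.camera_model('wrist');pickle.dump(m,open('pics/w1.pkl','wb'));save('wrist','w1',s=1.4)
E
```

```text
[0.49928863 0.2997545  0.22619846] [-3.14090252e+00 -1.50286482e-03  2.70142525e+00] [ 4.08746426e-01  4.49192901e-01  1.35938363e+00  6.91155116e-04
  1.33452726e+00 -7.22045305e-01] 1.1
```

View pics/w1.png

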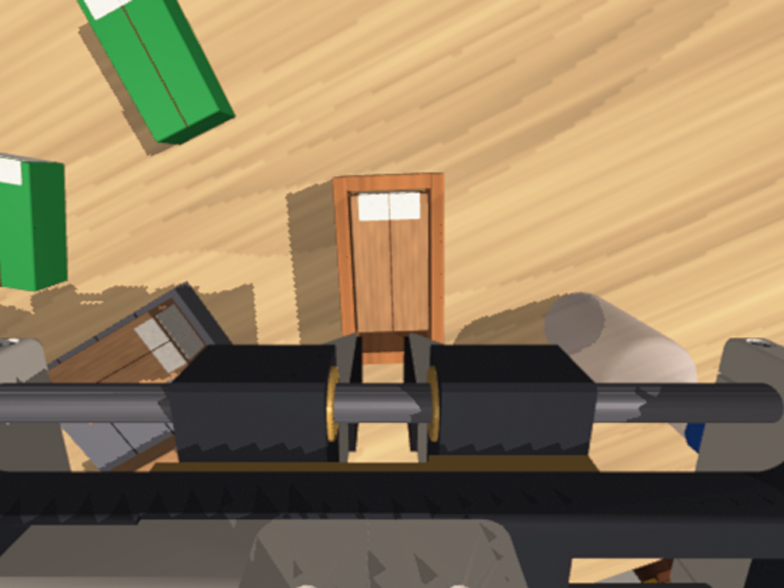

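The wrist view shows the dispenser in the middle, with its near rim corners at about (335,178) and (443,174), and the label at (389,206). A pallet carton and the bottle stand to either side.

```bash
python3 - <<'E'
from h import *
import pickle
m=pickle.load(open('pics/w1.pkl','rb'));im=np.load('pics/w1.npy')
P=lambda u,v,z:np.round(ray(m,(u/1.4,v/1.4),z),4)
for q in((335,178),(443,174),(350,364),(441,350)): print('rim',P(*q,.07))
g=cv2.cvtColor(im,cv2.COLOR_RGB2HSV)
M=((g[...,1]<40)&(g[...,2]>180)).astype(np.uint8);M[:, :240]=0;M[:,320:]=0;M[:125]=0;M[165:]=0
c=max(cv2.findContours(M,0,2)[0],key=cv2.contourArea);bx=cv2.boxPoints(cv2.minAreaRect(c));print(bx)
W=np.array([ray(m,p,.069) for p in bx]);print(np.round(W,4),W.mean(0))
# brown rim + carton orientation by seam lines
M2=((g[...,0]<13)&(g[...,1]>110)).astype(np.uint8);M2[:110]=0;M2[250:]=0;M2[:,:225]=0;M2[:,330:]=0
c=max(cv2.findContours(M2,0,2)[0],key=cv2.contourArea);h=cv2.approxPolyDP(cv2.convexHull(c),3,True)[:,0]
for p in h: print(p,np.round(ray(m,p,.07),4))
print(proj(m,robot.observe()['tool_pos'])*1.4)
E
```

```text
rim [0.4241 0.2991 0.07  ]
rim [0.4543 0.3698 0.07  ]
rim [0.5582 0.2446 0.07  ]
rim [0.5781 0.3155 0.07  ]
[[256. 156.]
 [256. 137.]
 [299. 137.]
 [299. 156.]]
[[0.4569 0.3016 0.069 ]
 [0.4398 0.3099 0.069 ]
 [0.4583 0.3491 0.069 ]
 [0.4757 0.3414 0.069 ]] [0.45767845 0.32552344 0.069     ]
[315 124] [0.4535 0.3686 0.07  ]
[315 245] [0.5726 0.3178 0.07  ]
[258 249] [0.55   0.2586 0.07  ]
[245 239] [0.5332 0.2508 0.07  ]
[238 128] [0.4243 0.2976 0.07  ]
[380.03180228 357.75158752]
```

>>> {"method": "arm_command", "body": {
  "moves": [
    [[-0.036,0.006,0.02],[0,0,-0.02],0],
    [[-0.036,0.006,0.06],[0,0,-0.02],0],
    [[-0.036,0.006,0.1],[0,0,-0.02],0],
    [[-0.036,0.006,0.13],[0,0,-0.02],0],
    [[-0.036,0.006,0.146],[0,0,-0.02],0]
  ]
}}

```text
time: 1.65
tool_pos: [0.5321, 0.2906, 0.078]
tool_rot: [-3.139, -0.004, 2.724]
contact_force: [0.1, 0.3, 0.1]
opening: 0.0004
grip_force: 0.0
```

>>> {"method": "arm_command", "body": {
  "moves": [
    [[0,0,0.006],[0,0,0],0],
    [[0,0,0.012],[0,0,0],0],
    [[0,0,0.018],[0,0,0],0],
    [[0,0,0.024],[0,0,0],0],
    [[0,0,0.031],[0,0,0],0]
  ]
}}

```text
time: 2.15
tool_pos: [0.5454, 0.288, 0.0568]
tool_rot: [3.132, 0.022, 2.723]
contact_force: [22.2, -22.8, 22.7]
opening: 0.0006
grip_force: 15.8
```

```bash
python3 - <<'E'
from h import *
s=robot.observe();print(s['contact_force'],s['tool_pos'])
a=save('wrist','w2');b=robot.read_camera('side')
o=np.hstack([a[0:300,130:430],cv2.resize(b[150:250,180:280],(300,300),interpolation=2)])
cv2.imwrite('pics/w2.png',o[...,::-1])
E
```

```text
[ 22.19937316 -22.83982946  22.67490816] [0.54537599 0.28804912 0.05677876]
```

View pics/w2.png

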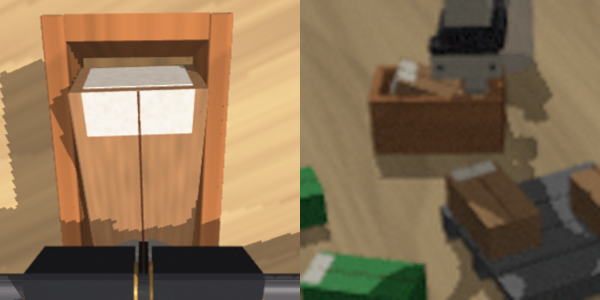

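The carton has tipped and its label end is up: in the left view its top edge runs from about (70,90) to (207,88). I'll measure that edge before lifting off.

```bash
python3 - <<'E'
from h import *
m=robot.camera_model('wrist')
o=np.array([.498,.306]);x=np.array([.913,-.408]);y=np.array([.408,.913])
for n,(u,v),z in(('edgeL',(70,90),.093),('edgeR',(207,88),.093),('rimL',(42,18),.07),('rimR',(230,13),.07)):
  p=ray(m,(u+130,v),z); d=p[:2]-o; print(n,p.round(4),(d@x).round(4),(d@y).round(4))
E
```

```text
edgeL [0.4573 0.2985 0.093 ] -0.0341 -0.0234
edgeR [0.4771 0.3449 0.093 ] -0.0349 0.0269
rimL [0.4247 0.2972 0.07  ] -0.0634 -0.0379
rimR [0.4542 0.3687 0.07  ] -0.0655 0.0394
```

>>> {"method": "arm_command", "body": {
  "moves": [
    [[0,0,-0.01],[0,0,0],0],
    [[0,0,-0.03],[0,0,0],0],
    [[0,0,-0.06],[0,0,0],0],
    [[0,0,-0.1],[0,0,0],0],
    [[0,0,-0.12],[0,0,0],0.09]
  ],
  "squeeze": 50
}}

```text
time: 2.75
tool_pos: [0.5364, 0.2908, 0.1748]
tool_rot: [3.136, 0.005, 2.722]
contact_force: [0.6, 1.3, -0.3]
opening: 0.0046
grip_force: 0.0
```

>>> {"method": "arm_command", "body": {
  "moves": [
    [[0.04,0.001,0],[0,0,0],0.09],
    [[0.07,0.001,0],[0,0,0],0.09],
    [[0.07,0.001,0],[0,0,0],0.09],
    [[0.07,0.001,0],[0,0,0],0.09],
    [[0.07,0.001,0],[0,0,0],0.09]
  ],
  "squeeze": 50
}}

```text
time: 3.25
tool_pos: [0.4725, 0.3192, 0.1704]
tool_rot: [3.14, 0.001, 2.722]
contact_force: [-0.3, 0.2, 0.5]
opening: 0.0435
grip_force: 0.0
```

>>> {"method": "arm_command", "body": {
  "moves": [
    [[0,0,0],[0,0,0],0.09],
    [[0,0,0.01],[0,0,0],0.09],
    [[0,0,0.025],[0,0,0],0.09],
    [[0,0,0.04],[0,0,0],0.09],
    [[0,0,0.05],[0,0,0],0.09]
  ]
}}

```text
time: 3.75
tool_pos: [0.4714, 0.3185, 0.1178]
tool_rot: [-3.14, -0.001, 2.721]
contact_force: [-0.5, -0.7, 0.5]
opening: 0.0837
grip_force: 0.0
```

>>> {"method": "arm_command", "body": {
  "moves": [
    [[0,0,0.02],[0,0,0],0.09],
    [[0,0,0.035],[0,0,0],0.09],
    [[0,0,0.044],[0,0,0],0.09],
    [[0,0,0.044],[0,0,0],0.09],
    [[0,0,0.044],[0,0,0],0.09]
  ]
}}

```text
time: 4.25
tool_pos: [0.472, 0.3192, 0.076]
tool_rot: [3.141, 0.0, 2.722]
contact_force: [-0.3, 0.1, -0.1]
opening: 0.0899
grip_force: 0.0
```

```bash
python3 - <<'E'
from h import *
s=robot.observe();print(s['contact_force'],s['tool_pos'])
a=save('wrist','w3');b=robot.read_camera('side')
o=np.hstack([a[0:300,130:430],cv2.resize(b[150:250,180:280],(300,300),interpolation=2)])
cv2.imwrite('pics/w3.png',o[...,::-1])
E
```

```text
[-0.27043768  0.10622996 -0.08570731] [0.47200495 0.31916796 0.07597089]
```

View pics/w3.png

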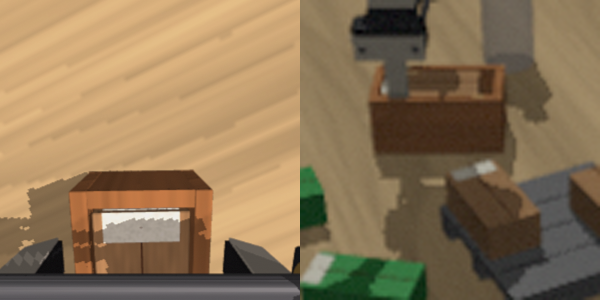

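The pictures show the carton back flat. The high finger friction dragged on the top surface, which swings towards +x as it tips, so it never passed the tipping point. I'll press again along the arc, with the tool moving towards the well as it goes down.

>>> {"method": "arm_command", "body": {
  "moves": [
    [[0,0,-0.02],[0,0,0],0.09],
    [[0,0,-0.05],[0,0,0],0.05],
    [[-0.03,0,-0.06],[0,0,0],0],
    [[-0.067,0,-0.06],[0,0,0],0],
    [[-0.067,0,-0.06],[0,0,0],0]
  ],
  "squeeze": 20
}}

```text
time: 4.85
tool_pos: [0.5369, 0.2902, 0.1373]
tool_rot: [3.139, 0.004, 2.719]
contact_force: [-1.0, -0.2, -0.6]
opening: 0.0624
grip_force: 0.0
```

>>> {"method": "arm_command", "body": {
  "moves": [
    [[0,0,0.01],[0,0,0],0],
    [[0,0,0.02],[0,0,0],0],
    [[0,0,0.03],[0,0,0],0],
    [[0,0,0.04],[0,0,0],0],
    [[0,0,0.05],[0,0,0],0]
  ]
}}

```text
time: 5.35
tool_pos: [0.5322, 0.2921, 0.0846]
tool_rot: [-3.141, -0.001, 2.723]
contact_force: [-0.2, 0.9, 0.2]
opening: 0.0227
grip_force: 0.0
```

>>> {"method": "arm_command", "body": {
  "moves": [
    [[0,0,0.012],[0,0,0],0],
    [[0,0,0.015],[0,0,0],0],
    [[-0.003,0,0.017],[0,0,0],0],
    [[-0.005,0,0.019],[0,0,0],0],
    [[-0.006,0,0.02],[0,0,0],0]
  ]
}}

```text
time: 5.85
tool_pos: [0.5389, 0.2893, 0.066]
tool_rot: [3.141, 0.001, 2.721]
contact_force: [-0.2, -1.1, 0.7]
opening: 0.0004
grip_force: 0.2
```

>>> {"method": "arm_command", "body": {
  "moves": [
    [[-0.002,0,0.002],[0,0,0],0],
    [[-0.004,0,0.004],[0,0,0],0],
    [[-0.006,0,0.006],[0,0,0],0],
    [[-0.008,0,0.008],[0,0,0],0],
    [[-0.009,0,0.01],[0,0,0],0]
  ]
}}

```text
time: 6.35
tool_pos: [0.5467, 0.2855, 0.0555]
tool_rot: [-3.142, -0.0, 2.722]
contact_force: [0.6, -0.2, -0.7]
opening: 0.0005
grip_force: 0.0
```

>>> {"method": "arm_command", "body": {
  "moves": [
    [[-0.001,0,0.002],[0,0,0],0],
    [[-0.002,0,0.004],[0,0,0],0],
    [[-0.003,0,0.006],[0,0,0],0],
    [[-0.004,0,0.008],[0,0,0],0],
    [[-0.004,0,0.008],[0,0,0],0]
  ]
}}

```text
time: 6.85
tool_pos: [0.5512, 0.2844, 0.0495]
tool_rot: [3.139, 0.002, 2.722]
contact_force: [-1.8, -0.7, 11.2]
opening: 0.0003
grip_force: 4.4
```

>>> {"method": "arm_command", "body": {
  "moves": [
    [[-0.001,0,-0.01],[0,0,0],0],
    [[-0.001,0,-0.03],[0,0,0],0],
    [[-0.001,0,-0.06],[0,0,0],0],
    [[0.02,0,-0.09],[0,0,0],0],
    [[0.04,0,-0.11],[0,0,0],0.09]
  ]
}}

```text
time: 7.35
tool_pos: [0.5139, 0.3005, 0.1598]
tool_rot: [3.14, 0.001, 2.721]
contact_force: [-0.9, -0.4, 1.0]
opening: 0.0048
grip_force: 0.0
```

```bash
python3 - <<'E'
from h import *
s=robot.observe();print(s['contact_force'],s['tool_pos'])
m=robot.camera_model('wrist');a=save('wrist','w4');b=robot.read_camera('side')
o=np.hstack([a[0:300,130:430],cv2.resize(b[150:250,180:280],(300,300),interpolation=2)])
cv2.imwrite('pics/w4.png',o[...,::-1])
import pickle;pickle.dump(m,open('pics/w4.pkl','wb'))
E
```

```text
[-0.85613032 -0.35945729  1.03751696] [0.51386596 0.30053896 0.15983818]
```

View pics/w4.png

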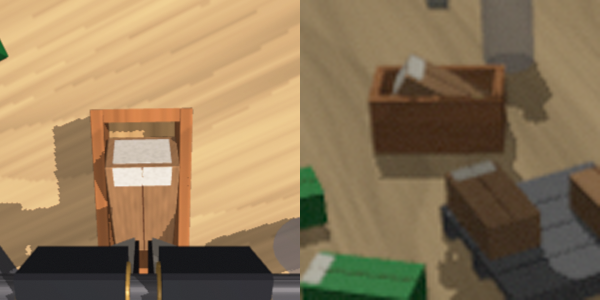

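The carton is now tipped and stays up, with its label edge at crop row 166, columns 105–180.

```bash
python3 - <<'E'
from h import *
import pickle
m=pickle.load(open('pics/w4.pkl','rb'))
o=np.array([.498,.306]);x=np.array([.913,-.408]);y=np.array([.408,.913])
for n,(u,v),z in(('edgeL',(105,167),.093),('edgeR',(180,165),.093),('rimL',(90,110),.07),('rimR',(193,108),.07)):
  p=ray(m,(u+130,v),z); d=p[:2]-o; print(n,p.round(4),(d@x).round(4),(d@y).round(4))
m=robot.camera_model('top');print(ray(m,(165/1.4,256/1.4),0))
E
```

```text
edgeL [0.4658 0.2926 0.093 ] -0.0239 -0.0253
edgeR [0.487  0.3437 0.093 ] -0.0254 0.03
rimL [0.4232 0.2975 0.07  ] -0.0648 -0.0383
rimR [0.4544 0.3709 0.07  ] -0.0663 0.0414
[0.63889174 0.43992488 0.        ]
```

>>> {"method": "arm_command", "body": {
  "moves": [
    [[0.02,0.001,0],[0,0,-0.02],0.09],
    [[0.041,0.001,0],[0,0,-0.02],0.09],
    [[0.041,0.001,0],[0,0,-0.02],0.09],
    [[0.041,0.001,0],[0,0,-0.02],0.09],
    [[0.041,0.001,0],[0,0,-0.02],0.09]
  ],
  "squeeze": 50
}}

```text
time: 7.95
tool_pos: [0.4775, 0.3175, 0.1573]
tool_rot: [-3.141, 0.0, 2.741]
contact_force: [0.2, -0.2, 1.0]
opening: 0.0517
grip_force: 0.0
```

>>> {"method": "arm_command", "body": {
  "moves": [
    [[0,0,0],[0,0,0],0.09],
    [[0,0,0.01],[0,0,0],0.09],
    [[0,0,0.02],[0,0,0],0.09],
    [[0,0,0.03],[0,0,0],0.09],
    [[0,0,0.04],[0,0,0],0.09]
  ]
}}

```text
time: 8.45
tool_pos: [0.4764, 0.3178, 0.1164]
tool_rot: [-3.141, -0.001, 2.742]
contact_force: [0.3, -0.8, -0.7]
opening: 0.0886
grip_force: 0.0
```

>>> {"method": "arm_command", "body": {
  "moves": [
    [[0,0,0.02],[0,0,0],0.09],
    [[0,0,0.035],[0,0,0],0.09],
    [[0,0,0.042],[0,0,0],0.09],
    [[0,0,0.042],[0,0,0],0.065],
    [[0,0,0.042],[0,0,0],0.05]
  ]
}}

```text
time: 8.95
tool_pos: [0.4769, 0.3181, 0.076]
tool_rot: [3.141, 0.0, 2.742]
contact_force: [0.8, -0.5, -0.4]
opening: 0.0787
grip_force: 0.0
```

>>> {"method": "arm_command", "body": {
  "moves": [
    [[0,0,0],[0,0,0],0.045],
    [[0,0,0],[0,0,0],0.045],
    [[0,0,0],[0,0,0],0.045],
    [[0,0,0],[0,0,0],0.045],
    [[0,0,0],[0,0,0],0.045]
  ]
}}

```text
time: 9.45
tool_pos: [0.4768, 0.3181, 0.0761]
tool_rot: [3.141, 0.0, 2.742]
contact_force: [-0.2, 0.3, 2.5]
opening: 0.0557
grip_force: 50.0
```

>>> {"method": "arm_command", "body": {
  "moves": [
    [[0,0,-0.01],[0,0,0],0.045],
    [[0,0,-0.025],[0,0,0],0.045],
    [[0,0,-0.05],[0,0,0],0.045],
    [[0,0,-0.08],[0,0,0],0.045],
    [[0,0,-0.12],[0,0,0],0.045]
  ],
  "squeeze": 60
}}

```text
time: 9.95
tool_pos: [0.4754, 0.3173, 0.1956]
tool_rot: [-3.138, -0.003, 2.742]
contact_force: [0.3, -0.2, -3.0]
opening: 0.0551
grip_force: 60.0
```

```bash
python3 - <<'E'
from h import *
s=robot.observe();print(s['contact_force'],s['tool_pos'],s['torque'],s['grip_force'])
a=save('wrist','w5');b=robot.read_camera('side')
o=np.hstack([a[0:300,130:430],cv2.resize(b[120:250,150:280],(300,300),interpolation=2)])
cv2.imwrite('pics/w5.png',o[...,::-1])
E
```

```text
[ 0.29415029 -0.17066835 -2.96534431] [0.47543861 0.31733219 0.19564574] [ 0.02064483 -0.04102934 -0.00764055] 59.977508783340454
```

View pics/w5.png

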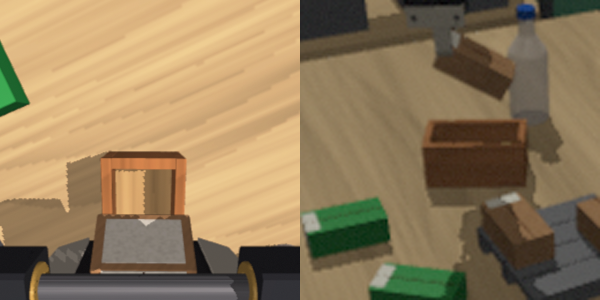

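The carton is held and the pocket is empty, with the carton still tilted about 31°. I'm carrying it to the free bench spot near (0.54, -0.165).

>>> {"method": "arm_command", "body": {
  "moves": [
    [[-0.015,-0.03,0],[0,0,0],0.045],
    [[-0.033,-0.07,0],[0,0,0],0.045],
    [[-0.055,-0.115,0],[0,0,0],0.045],
    [[-0.077,-0.16,0],[0,0,0],0.045],
    [[-0.1,-0.205,0],[0,0,0],0.045]
  ]
}}

```text
time: 10.55
tool_pos: [0.4879, 0.0892, 0.1951]
tool_rot: [-3.141, -0.001, 2.742]
contact_force: [0.9, -0.6, -3.0]
opening: 0.0554
grip_force: 60.0
```

>>> {"method": "arm_command", "body": {
  "moves": [
    [[-0.022,-0.045,0],[0,0,-0.1],0.045],
    [[-0.044,-0.09,0],[0,0,-0.2],0.045],
    [[-0.066,-0.135,0],[0,0,-0.3],0.045],
    [[-0.088,-0.18,0],[0,0,-0.4],0.045],
    [[-0.1065,-0.235,0],[0,0,-0.48],0.045]
  ]
}}

```text
time: 11.05
tool_pos: [0.4957, -0.1606, 0.1951]
tool_rot: [3.141, -0.001, -3.058]
contact_force: [1.9, -0.7, -2.3]
opening: 0.0553
grip_force: 60.0
```

>>> {"method": "arm_command", "body": {
  "moves": [
    [[0,0,0.01],[0,-0.1,0],0.045],
    [[0,0,0.03],[0,-0.22,0],0.045],
    [[0,0,0.05],[0,-0.34,0],0.045],
    [[0,0,0.07],[0,-0.45,0],0.045],
    [[0,0,0.09],[0,-0.54,0],0.045]
  ]
}}

```text
time: 11.55
tool_pos: [0.498, -0.1534, 0.1176]
tool_rot: [3.127, 0.491, -3.059]
contact_force: [0.6, 0.3, -2.0]
opening: 0.0555
grip_force: 60.0
```

```bash
python3 - <<'E'
from h import *
s=robot.observe();print(s['contact_force'],s['tool_pos'],s['tool_rot'],s['time'])
a=save('side','s6');b=save('top','t6')
p=proj(robot.camera_model('side'),s['tool_pos']).astype(int);q=proj(robot.camera_model('top'),s['tool_pos']).astype(int);print(p,q)
o=np.hstack([cv2.resize(i[max(0,c[1]-60):,max(0,c[0]-50):][:120,:120],(400,400),interpolation=2) for i,c in((a,p),(b,q))])
cv2.imwrite('pics/s6.png',o[...,::-1])
E
```

```text
[ 0.6183014   0.29038357 -2.00868701] [ 0.4979802  -0.15337042  0.11761477] [ 3.1266269   0.49058606 -3.05890296] 11.55
[278 242] [346 227]
```

View pics/s6.png

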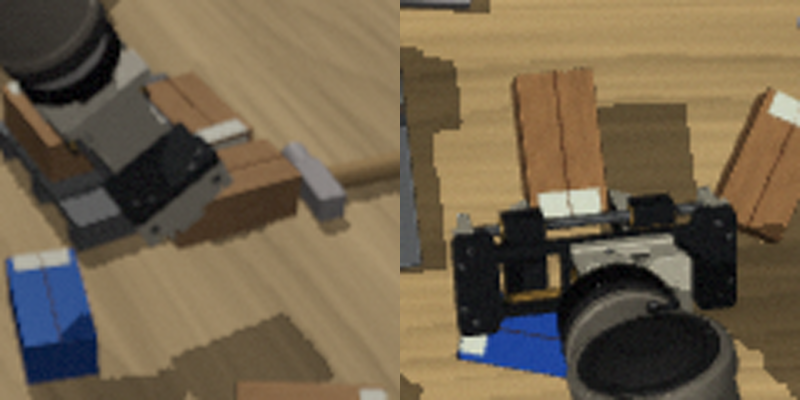

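The carton hangs about level above free bench, beside the pallet and clear of the blue look-alike. Lowering it until it touches.

>>> {"method": "arm_command", "body": {
  "moves": [
    [[0.008,0,0.013],[0,0,0],0.045],
    [[0.018,0,0.03],[0,0,0],0.045],
    [[0.028,0,0.047],[0,0,0],0.045],
    [[0.0335,0,0.0557],[0,0,0],0.045],
    [[0.0335,0,0.0557],[0,0,0],0.045]
  ]
}}

```text
time: 12.15
tool_pos: [0.5032, -0.1521, 0.0635]
tool_rot: [3.126, 0.472, -3.061]
contact_force: [-0.4, 0.0, -1.8]
opening: 0.0551
grip_force: 60.0
```

>>> {"method": "arm_command", "body": {
  "moves": [
    [[0.0015,0,0.0026],[0,0,0],0.045],
    [[0.003,0,0.005],[0,0,0],0.045],
    [[0.0045,0,0.0075],[0,0,0],0.045],
    [[0.006,0,0.01],[0,0,0],0.045],
    [[0.006,0,0.01],[0,0,0],0.045]
  ]
}}

```text
time: 12.65
tool_pos: [0.5045, -0.1518, 0.0561]
tool_rot: [3.126, 0.464, -3.064]
contact_force: [-0.4, 0.3, -3.0]
opening: 0.0551
grip_force: 60.0
```

```bash
python3 - <<'E'
from h import *
s=robot.observe();print(s['qpos'].round(3),s['qvel'].round(3),s['contact_force'],s['torque'])
E
```

```text
[-0.626  0.443  2.1    0.919  0.389 -3.104] [-0.002 -0.004  0.003 -0.     0.004 -0.003] [-0.40817761  0.28954683 -3.01156312] [-0.02092939  0.5954942  -0.05540076]
```

Joint 6 is at its limit: leaning back this far and this low brings the wrist near singular. I'll take some lean back, touch the plain end down first, and let the carton pivot flat in a soft grip.

>>> {"method": "arm_command", "body": {
  "moves": [
    [[-0.004,0,-0.007],[0,0.06,0],0.045],
    [[-0.007,0,-0.013],[0,0.12,0],0.045],
    [[-0.007,0,-0.013],[0,0.18,0],0.045],
    [[-0.007,0,-0.013],[0,0.24,0],0.045],
    [[-0.007,0,-0.013],[0,0.24,0],0.045]
  ]
}}

```text
time: 13.15
tool_pos: [0.5065, -0.1523, 0.0717]
tool_rot: [3.129, 0.226, -3.058]
contact_force: [1.4, -0.3, -2.3]
opening: 0.055
grip_force: 60.0
```

```bash
python3 - <<'E'
from h import *
s=robot.observe();print(s['qpos'].round(3),s['contact_force'],s['tool_pos'],s['tool_rot'])
E
```

```text
[-0.522  0.447  1.895  0.235  0.634 -2.356] [ 1.43906783 -0.32322381 -2.2761526 ] [ 0.50646125 -0.15226055  0.07169909] [ 3.12876769  0.22597082 -3.05797953]
```

>>> {"method": "arm_command", "body": {
  "moves": [
    [[0.001,0,0.005],[0,0,0],0.045],
    [[0.002,0,0.009],[0,0,0],0.045],
    [[0.003,0,0.013],[0,0,0],0.045],
    [[0.004,0,0.017],[0,0,0],0.045],
    [[0.0045,0,0.02],[0,0,0],0.045]
  ]
}}

```text
time: 13.65
tool_pos: [0.5046, -0.1519, 0.0504]
tool_rot: [3.127, 0.225, -3.06]
contact_force: [-5.9, -0.4, 7.7]
opening: 0.0556
grip_force: 60.0
```

>>> {"method": "arm_command", "body": {
  "moves": [
    [[0.001,0,0.003],[0,0,0],0.045],
    [[0.001,0,0.005],[0,0,0],0.045],
    [[0.001,0,0.005],[0,0,0],0.045],
    [[0.001,0,0.005],[0,0,0],0.045],
    [[0.001,0,0.005],[0,0,0],0.045]
  ]
}}

```text
time: 14.15
tool_pos: [0.5054, -0.152, 0.046]
tool_rot: [3.128, 0.226, -3.06]
contact_force: [-3.3, 0.7, 5.8]
opening: 0.0552
grip_force: 60.0
```

>>> {"method": "arm_command", "body": {
  "moves": [
    [[0.001,0,0.003],[0,0,0],0.045],
    [[0.002,0,0.007],[0,0,0],0.045],
    [[0.003,0,0.011],[0,0,0],0.045],
    [[0.0035,0,0.015],[0,0,0],0.045],
    [[0.004,0,0.018],[0,0,0],0.045]
  ],
  "squeeze": 15
}}

```text
time: 14.65
tool_pos: [0.505, -0.1512, 0.0262]
tool_rot: [3.127, 0.224, -3.06]
contact_force: [-1.0, -0.9, 1.0]
opening: 0.056
grip_force: 15.0
```

>>> {"method": "arm_command", "body": {
  "moves": [
    [[0,0,0.001],[0,0,0],0.045],
    [[0.0005,0,0.002],[0,0,0],0.045],
    [[0.0005,0,0.003],[0,0,0],0.045],
    [[0.0005,0,0.004],[0,0,0],0.045],
    [[0.0005,0,0.004],[0,0,0],0.045]
  ]
}}

```text
time: 15.15
tool_pos: [0.5055, -0.1509, 0.0242]
tool_rot: [3.127, 0.225, -3.059]
contact_force: [-8.6, 3.0, 17.5]
opening: 0.0556
grip_force: 15.1
```

>>> {"method": "arm_command", "body": {
  "moves": [
    [[0,0,0],[0,0,0],0.045],
    [[0.0005,0,0.001],[0,0,0],0.045],
    [[0.0005,0,0.002],[0,0,0],0.045],
    [[0.0005,0,0.003],[0,0,0],0.045],
    [[0.0005,0,0.003],[0,0,0],0.045]
  ]
}}

```text
time: 15.65
tool_pos: [0.5063, -0.1508, 0.0216]
tool_rot: [3.127, 0.227, -3.059]
contact_force: [-5.9, 5.1, 18.7]
opening: 0.0559
grip_force: 15.1
```

>>> {"method": "arm_command", "body": {
  "moves": [
    [[0,0,-0.006],[0,0,0],0.07],
    [[0,0,-0.006],[0,0,0],0.09],
    [[0,0,-0.006],[0,0,0],0.09],
    [[0,0,-0.006],[0,0,0],0.09],
    [[-0.003,0,-0.02],[0,0,0],0.09]
  ],
  "squeeze": 40
}}

```text
time: 16.15
tool_pos: [0.5031, -0.151, 0.0384]
tool_rot: [3.125, 0.221, -3.06]
contact_force: [-0.2, 0.3, 0.6]
opening: 0.0884
grip_force: 0.0
```

>>> {"method": "arm_command", "body": {
  "moves": [
    [[-0.01,0,-0.04],[0,0,0],0.09],
    [[-0.03,0,-0.08],[0,0.06,0],0.09],
    [[-0.07,0,-0.11],[0,0.12,0],0.09],
    [[-0.1,0,-0.14],[0,0.18,0],0.09],
    [[-0.126,0,-0.14],[0,0.226,0],0.09]
  ]
}}

```text
time: 16.65
tool_pos: [0.5987, -0.1468, 0.2101]
tool_rot: [3.132, 0.005, -3.057]
contact_force: [0.7, -1.0, -0.2]
opening: 0.0902
grip_force: 0.0
```

```bash
cat > meas.py <<'E'
from h import *
def rects(im,m,z,roi=None):
    g=cv2.cvtColor(im,cv2.COLOR_RGB2HSV)
    M=((g[...,0]>=10)&(g[...,0]<=20)&(g[...,1]>120)).astype(np.uint8)*255
    L=((g[...,1]<45)&(g[...,2]>150)).astype(np.uint8)*255
    return M,L
E
python3 - <<'E'
from h import *
import pickle
s=robot.observe();print(s['tool_pos'],s['tool_rot'],s['time'])
m=robot.camera_model('wrist');a=save('wrist','w7',s=1.4);pickle.dump(m,open('pics/w7.pkl','wb'))
E
```

```text
[ 0.59872838 -0.14677286  0.21006344] [ 3.13199897  0.00469405 -3.05667208] 16.65
```

View pics/w7.png

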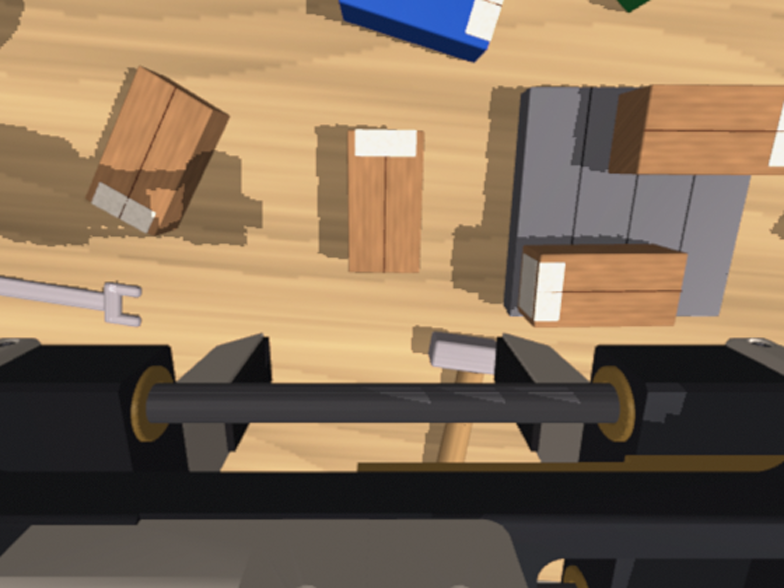

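This view shows the needed pieces (1.4× pixels):
- **Carton a:** flat, top corners about (349,130), (424,130), (419,272) and (349,272).
- **Carton b:** at left, around (157,150), label end at (124,208).
- **Pallet:** left edge from (529,88) to (519,310).
- **Carton c:** around (610,292).
- **Carton d:** around (710,130).

I'll fit the edges numerically.

```bash
cat > meas.py <<'E'
from h import *
import pickle
from scipy.ndimage import map_coordinates
def edge(im,p,q,half=5,s=1.0,n=40):
    """fit the strongest colour edge near segment p-q (pixels); returns point, dir, residual"""
    p=np.array(p,float)/s;q=np.array(q,float)/s;d=(q-p)/np.linalg.norm(q-p);nn=np.array([-d[1],d[0]])
    g=cv2.GaussianBlur(im,(3,3),0).astype(float);pts=[]
    o=np.arange(-half,half+.01,.25)
    for t in np.linspace(.08,.92,n):
        c=p+t*(q-p);xy=c+o[:,None]*nn
        v=np.stack([map_coordinates(g[...,k],[xy[:,1],xy[:,0]],order=1,mode='nearest') for k in range(3)],1)
        w=np.abs(v[4:]-v[:-4]).sum(1);k=w.argmax();pts.append(xy[k+2])
    pts=np.array(pts,np.float32)
    for _ in range(3):
        x0=cv2.fitLine(pts,cv2.DIST_HUBER,0,.01,.01).ravel();dd=x0[:2];c=x0[2:];r=np.abs((pts-c)@np.array([-dd[1],dd[0]]));pts=pts[r<=max(1.,2*np.median(r))]
    return c.astype(float),dd.astype(float),float(r.mean()),len(pts)
def wedge(m,e,z):
    a=ray(m,e[0]-20*e[1],z)[:2];b=ray(m,e[0]+20*e[1],z)[:2];return a,(b-a)/np.linalg.norm(b-a)
def inter(a,b):
    t=np.linalg.solve(np.stack([a[1],-b[1]],1),b[0]-a[0]);return a[0]+t[0]*a[1]
def quad(im,m,P,z,s=1.4,half=5):
    E=[edge(im,P[i],P[(i+1)%4],half,s) for i in range(4)];W=[wedge(m,e,z) for e in E]
    C=np.array([inter(W[i-1],W[i]) for i in range(4)])
    L=[np.linalg.norm(C[(i+1)%4]-C[i]) for i in range(4)]
    return C,np.round(L,4),[round(e[2],2) for e in E],[e[3] for e in E]
E
python3 - <<'E'
from meas import *
im=np.load('pics/w7.npy');m=pickle.load(open('pics/w7.pkl','rb'))
Q=dict(a=([(349,130),(424,130),(419,272),(349,272)],.04),b=([(143,67),(228,115),(157,236),(90,200)],.04),c=([(541,262),(687,254),(677,325),(535,324)],.07),
 clab=([(541,262),(565,263),(559,322),(535,321)],.07))
for n,(P,z) in Q.items():
  C,L,r,k=quad(im,m,P,z);print(n,C.round(4).tolist(),C.mean(0).round(4),L,r,k)
  for i in range(4): d=C[(i+1)%4]-C[i];print('  ang',round(np.arctan2(d[1],d[0]),3),end='')
  print()
for n,p,q,z in(('palL',(528,95),(521,235),.03),('palNear',(532,88),(612,88),.03),('palFar',(685,316),(720,315),.03),('palR',(748,180),(722,310),.03),('dInner',(640,175),(780,174),.07),('dEnd',(651,88),(637,172),.07),('dOuter',(655,86),(780,86),.07)):
  e=edge(im,p,q,4,1.4);W=wedge(m,e,z);print(n,W[0].round(4),'ang',round(np.arctan2(W[1][1],W[1][0])%np.pi,3),round(e[2],2),e[3])
E
```

```text
a [[0.5013, -0.1773], [0.4966, -0.1221], [0.6024, -0.1144], [0.6069, -0.169]] [ 0.5518 -0.1457] [0.0554 0.106  0.0548 0.1059] [0.14, 0.32, 0.0, 0.24] [40, 34, 39, 34]
  ang 1.656  ang 0.073  ang -1.488  ang -3.062
b [[0.4701, -0.3216], [0.501, -0.2567], [0.5902, -0.323], [0.5672, -0.3702]] [ 0.5321 -0.3178] [0.0719 0.1111 0.0525 0.1086] [0.24, 2.1, 0.17, 0.18] [40, 40, 37, 36]
  ang 1.126  ang -0.639  ang -2.024  ang 2.678
c [[0.5746, -0.0336], [0.565, 0.0713], [0.62, 0.0767], [0.6305, -0.0284]] [0.5975 0.0215] [0.1054 0.0553 0.1056 0.0561] [0.21, 0.2, 0.18, 0.19] [36, 40, 35, 40]
  ang 1.662  ang 0.098  ang -1.471  ang -3.049
clab [[0.5806, -0.033], [0.5795, -0.0147], [0.6227, -0.0105], [0.6258, -0.0291]] [ 0.6021 -0.0218] [0.0184 0.0434 0.0188 0.0454] [0.22, 0.2, 0.22, 0.16] [40, 40, 40, 40]
  ang 1.627  ang 0.096  ang -1.407  ang -3.055
palL [ 0.5384 -0.0414] ang 0.082 0.2 40
palNear [ 0.4575 -0.0387] ang 1.628 0.4 40
palFar [0.6245 0.1039] ang 1.654 0.07 40
palR [0.5836 0.1396] ang 0.083 0.2 40
dInner [0.5123 0.0495] ang 1.642 0.19 40
dEnd [0.5063 0.0209] ang 0.081 0.21 40
dOuter [0.4575 0.035 ] ang 1.658 0.04 40
```

>>> {"method": "arm_command", "body": {
  "moves": [
    [[0.015,0.002,0],[0.0096,0.0047,0.01],0.09],
    [[0.03,0.004,0.02],[0.0096,0.0047,0.01],0.09],
    [[0.03,0.004,0.06],[0.0096,0.0047,0.01],0.09],
    [[0.03,0.004,0.1],[0.0096,0.0047,0.01],0.09],
    [[0.03,0.004,0.13],[0.0096,0.0047,0.01],0.09]
  ]
}}

```text
time: 17.2
tool_pos: [0.5637, -0.1424, 0.0717]
tool_rot: [3.136, -0.009, -3.067]
contact_force: [-0.3, -0.4, 0.6]
opening: 0.0901
grip_force: 0.0
```

>>> {"method": "arm_command", "body": {
  "moves": [
    [[0,0,0.02],[0,0,0],0.09],
    [[0,0,0.04],[0,0,0],0.09],
    [[0,0,0.055],[0,0,0],0.09],
    [[0,0,0.065],[0,0,0],0.09],
    [[0,0,0.065],[0,0,0],0.09]
  ]
}}

```text
time: 17.7
tool_pos: [0.5636, -0.1422, 0.0079]
tool_rot: [3.136, -0.009, -3.067]
contact_force: [-0.2, 0.3, 0.7]
opening: 0.0899
grip_force: 0.0
```

```bash
python3 - <<'E'
from h import *
s=robot.observe();print(s['contact_force'],s['tool_pos'],s['tool_rot'],s['time'])
E
```

```text
[-0.18786311  0.27578346  0.72355222] [ 0.5636027  -0.1422404   0.00792045] [ 3.13555361 -0.00915025 -3.06653602] 17.7
```

>>> {"method": "arm_command", "body": {
  "moves": [
    [[-0.006,-0.003,0],[0.006,-0.009,0],0.09],
    [[-0.006,-0.003,0],[0.006,-0.009,0],0.09],
    [[-0.006,-0.003,0],[0.006,-0.009,0],0.07],
    [[-0.006,-0.003,0],[0.006,-0.009,0],0.062],
    [[-0.006,-0.003,0],[0.006,-0.009,0],0.045]
  ]
}}

```text
time: 18.2
tool_pos: [0.5711, -0.1452, 0.01]
tool_rot: [-3.14, 0.003, -3.066]
contact_force: [-0.4, -0.3, -0.3]
opening: 0.0707
grip_force: 0.0
```

>>> {"method": "arm_command", "body": {
  "moves": [
    [[0,0,0],[0,0,0],0.045],
    [[0,0,0],[0,0,0],0.045],
    [[0,0,0],[0,0,0],0.045],
    [[0,0,0],[0,0,0],0.045],
    [[0,0,0],[0,0,0],0.045]
  ]
}}

```text
time: 18.7
tool_pos: [0.5711, -0.1453, 0.0098]
tool_rot: [-3.14, 0.003, -3.066]
contact_force: [-1.0, -0.1, 1.6]
opening: 0.056
grip_force: 40.0
```

```bash
python3 - <<'E'
from h import *
s=robot.observe();print(s['contact_force'],s['tool_pos'],s['tool_rot'],s['time'])
E
```

```text
[-1.01527185 -0.06619986  1.58661024] [ 0.57105013 -0.14526263  0.00975343] [-3.13993300e+00  2.99056345e-03 -3.06647834e+00] 18.7
```

>>> {"method": "arm_command", "body": {
  "moves": [
    [[0,0,-0.01],[0,0,0],0.045],
    [[0,0,-0.03],[0,0,0],0.045],
    [[0,0,-0.06],[0,0,0],0.045],
    [[0,0,-0.09],[0,0,0],0.045],
    [[0,0,-0.1],[0,0,0],0.045]
  ],
  "squeeze": 50
}}

```text
time: 19.2
tool_pos: [0.5721, -0.1454, 0.1129]
tool_rot: [-3.138, 0.007, -3.066]
contact_force: [-0.0, -0.1, -2.5]
opening: 0.0557
grip_force: 50.0
```

>>> {"method": "arm_command", "body": {
  "moves": [
    [[0.006,0.03,0],[0,0,-0.008],0.045],
    [[0.014,0.07,0],[0,0,-0.008],0.045],
    [[0.021,0.11,0],[0,0,-0.008],0.045],
    [[0.0265,0.139,0],[0,0,-0.008],0.045],
    [[0.0265,0.139,0.01],[0,0,-0.008],0.045]
  ]
}}

```text
time: 19.7
tool_pos: [0.5328, -0.0051, 0.0995]
tool_rot: [-3.141, 0.003, -3.055]
contact_force: [-0.0, -0.7, -2.4]
opening: 0.0554
grip_force: 50.0
```

>>> {"method": "arm_command", "body": {
  "moves": [
    [[0,0,0.005],[0,0,0],0.045],
    [[0,0,0.012],[0,0,0],0.045],
    [[0,0,0.012],[0,0,0],0.045],
    [[0,0,0.012],[0,0,0],0.045],
    [[0,0,0.012],[0,0,0],0.045]
  ]
}}

```text
time: 20.2
tool_pos: [0.5342, -0.0091, 0.0874]
tool_rot: [-3.14, 0.003, -3.059]
contact_force: [0.1, -0.7, -3.0]
opening: 0.0556
grip_force: 50.0
```

```bash
python3 - <<'E'
from meas import *
s=robot.observe();print(s['contact_force'],s['tool_pos'],s['tool_rot'],s['qpos'].round(2),s['time'])
im=save('wrist','w8');m=robot.camera_model('wrist');pickle.dump(m,open('pics/w8.pkl','wb'))
p=s['tool_pos'];yw=s['tool_rot'][2]+np.pi;u=np.array([np.cos(yw),np.sin(yw)]);n=np.array([-u[1],u[0]])
c=p[:2]-.0193*u; zt=p[2]-.010+.04
# predicted top corners of held carton (label end)
for a,b in((-.053,-.028),(-.053,.028),(0,.028),(0,-.028)): print('pred',proj(m,[*(c+a*u+b*n),zt]).round(1))
# predicted d plain end, pallet near edge
up=np.array([.9966,.0829]);nn=np.array([-.0829,.9966])
W=lambda U,N,z:proj(m,[*((.5419+U)*up+(.0024+N)*nn),z]).round(1)
print('d end',W(-.0825,-.0235,.07),W(-.0265,-.0235,.07),'pal near',W(-.0885,-.0885,.03),W(-.0885,-.03,.03),'d outer far',W(-.0825,.03,.07))
g=cv2.cvtColor(im,cv2.COLOR_RGB2HSV);L=((g[...,1]<45)&(g[...,2]>140)).astype(np.uint8)
for k in cv2.findContours(L,0,2)[0]:
  if cv2.contourArea(k)>150: print('white',cv2.boundingRect(k),cv2.contourArea(k))
E
```

```text
[ 0.05437338 -0.72684028 -2.96008212] [ 0.53415587 -0.00909759  0.08739828] [-3.13996069e+00  3.05449512e-03 -3.05942504e+00] [-0.16  0.51  1.69 -0.    0.94 -1.81] 20.2
pred [200.5 122.6]
pred [338.9 122.7]
pred [331.9 244.3]
pred [208.1 244.2]
d end [328.8 122.1] [324.2 218.3] pal near [222.5 112.4] [309.2 112.4] d outer far [425.4 122.1]
white (0, 412, 170, 8) 570.5
white (405, 218, 60, 27) 1419.5
white (347, 218, 58, 38) 1472.0
white (336, 218, 10, 23) 151.5
white (472, 134, 47, 76) 2261.0
white (218, 116, 110, 53) 4889.5
white (167, 0, 27, 80) 1136.0
white (135, 0, 41, 69) 1998.5
```

```bash
python3 - <<'E'
from meas import *
im=np.load('pics/w8.npy');m=pickle.load(open('pics/w8.pkl','rb'))
up=np.array([.9966,.0829]);nn=np.array([-.0829,.9966]);o=.5419*up+.0024*nn
def show(n,p,q,z,h=6):
  e=edge(im,p,q,h);W=wedge(m,e,z);d=W[0]-o;print(n,'U',round(1e3*d@up,1),'N',round(1e3*d@nn,1),'ang',round((np.arctan2(W[1][1],W[1][0])-.083+.5)%np.pi-.5,3),round(e[2],2),e[3])
z=.1175
show('L',(201,128),(208,240),z);show('R',(339,128),(332,240),z);show('end',(205,122),(335,122),z)
show('labL',(217,128),(218,165),z);show('labR',(328,128),(327,165),z);show('labEdge',(222,168),(325,168),z)
show('d outer',(345,122),(425,122),.07);show('d inner',(345,217),(425,217),.07);show('palL',(219,112),(200,40),.03,3);show('palNear',(225,112),(300,112),.03)
for r in (112,118,124,130,140,160,180): print(r,[tuple(im[r,c]) for c in (190,196,202,208,214,220,325,331,337,343)])
E
```

```text
L U -65.4 N -81.8 ang -0.014 0.38 35
R U -45.9 N -26.7 ang 0.016 0.26 32
end U -82.6 N -60.7 ang 1.579 0.33 36
labL U -81.4 N -76.9 ang -0.005 0.24 40
labR U -65.1 N -32.2 ang 0.015 0.22 40
labEdge U -64.1 N -63.5 ang 1.571 0.0 40
d outer U -82.3 N -9.5 ang 1.57 0.0 38
d inner U -27.0 N -2.1 ang 1.571 0.0 40
palL U -121.4 N -99.3 ang 0.317 0.81 28
palNear U -91.5 N -73.1 ang 1.607 0.43 29
112 [(np.uint8(150), np.uint8(122), np.uint8(88)), (np.uint8(150), np.uint8(122), np.uint8(88)), (np.uint8(150), np.uint8(122), np.uint8(88)), (np.uint8(151), np.uint8(122), np.uint8(88)), (np.uint8(151), np.uint8(123), np.uint8(88)), (np.uint8(150), np.uint8(122), np.uint8(87)), (np.uint8(162), np.uint8(131), np.uint8(93)), (np.uint8(163), np.uint8(131), np.uint8(94)), (np.uint8(163), np.uint8(132), np.uint8(94)), (np.uint8(163), np.uint8(132), np.uint8(94))]
118 [(np.uint8(148), np.uint8(121), np.uint8(86)), (np.uint8(149), np.uint8(121), np.uint8(87)), (np.uint8(150), np.uint8(122), np.uint8(87)), (np.uint8(151), np.uint8(123), np.uint8(88)), (np.uint8(151), np.uint8(123), np.uint8(88)), (np.uint
[... 1863 characters left out ...]
np.uint8(252), np.uint8(248), np.uint8(238)), (np.uint8(251), np.uint8(247), np.uint8(236)), (np.uint8(221), np.uint8(160), np.uint8(107)), (np.uint8(218), np.uint8(157), np.uint8(106)), (np.uint8(223), np.uint8(162), np.uint8(109))]
180 [(np.uint8(167), np.uint8(136), np.uint8(98)), (np.uint8(168), np.uint8(136), np.uint8(98)), (np.uint8(168), np.uint8(136), np.uint8(98)), (np.uint8(175), np.uint8(127), np.uint8(87)), (np.uint8(224), np.uint8(163), np.uint8(111)), (np.uint8(227), np.uint8(167), np.uint8(113)), (np.uint8(141), np.uint8(101), np.uint8(69)), (np.uint8(140), np.uint8(100), np.uint8(69)), (np.uint8(132), np.uint8(95), np.uint8(64)), (np.uint8(223), np.uint8(164), np.uint8(109))]
```

The held carton sits over slot 1 within half a millimetre (centre N -54.4, label end U -82.6). Lowering it.

>>> {"method": "arm_command", "body": {
  "moves": [
    [[0,0,0.01],[0,0,0],0.045],
    [[0,0,0.02],[0,0,0],0.045],
    [[0,0,0.03],[0,0,0],0.045],
    [[0,0,0.037],[0,0,0],0.045],
    [[0,0,0.042],[0,0,0],0.045]
  ]
}}

```text
time: 20.75
tool_pos: [0.5336, -0.0084, 0.0442]
tool_rot: [-3.14, 0.001, -3.058]
contact_force: [-0.2, -1.2, -2.6]
opening: 0.0559
grip_force: 50.0
```

>>> {"method": "arm_command", "body": {
  "moves": [
    [[0,0,0.001],[0,0,0],0.045],
    [[0,0,0.002],[0,0,0],0.045],
    [[0,0,0.003],[0,0,0],0.045],
    [[0,0,0.004],[0,0,0],0.045],
    [[0,0,0.004],[0,0,0],0.045]
  ]
}}

```text
time: 21.25
tool_pos: [0.5341, -0.0085, 0.0414]
tool_rot: [-3.14, 0.003, -3.058]
contact_force: [0.2, -0.7, -3.4]
opening: 0.0559
grip_force: 50.0
```

>>> {"method": "arm_command", "body": {
  "moves": [
    [[0,0,0.0005],[0,0,0],0.045],
    [[0,0,0.001],[0,0,0],0.045],
    [[0,0,0.0015],[0,0,0],0.045],
    [[0,0,0.002],[0,0,0],0.045],
    [[0,0,0.002],[0,0,0],0.045]
  ]
}}

```text
time: 21.75
tool_pos: [0.5341, -0.0085, 0.0397]
tool_rot: [-3.14, 0.003, -3.058]
contact_force: [-2.3, 0.3, 2.3]
opening: 0.0558
grip_force: 50.0
```

>>> {"method": "arm_command", "body": {
  "moves": [
    [[0,0,0.0005],[0,0,0],0.045],
    [[0,0,0.001],[0,0,0],0.045],
    [[0,0,0.0015],[0,0,0],0.045],
    [[0,0,0.0015],[0,0,0],0.045],
    [[0,0,0.0015],[0,0,0],0.045]
  ]
}}

```text
time: 22.25
tool_pos: [0.5341, -0.0085, 0.0397]
tool_rot: [-3.14, 0.004, -3.058]
contact_force: [-6.2, 0.3, 16.4]
opening: 0.0554
grip_force: 50.0
```

>>> {"method": "arm_command", "body": {
  "moves": [
    [[0,0,-0.002],[0,0,0],0.06],
    [[0,0,-0.003],[0,0,0],0.08],
    [[0,0,-0.003],[0,0,0],0.085],
    [[0,0,-0.003],[0,0,0],0.085],
    [[0,0,-0.003],[0,0,0],0.085]
  ]
}}

```text
time: 22.75
tool_pos: [0.5339, -0.0085, 0.0406]
tool_rot: [-3.14, 0.002, -3.058]
contact_force: [-1.2, 0.7, -0.5]
opening: 0.0839
grip_force: 0.0
```

>>> {"method": "arm_command", "body": {
  "moves": [
    [[0,0,-0.01],[0,0,0],0.085],
    [[0,0,-0.03],[0,0,0],0.085],
    [[0,0,-0.07],[0,0,0],0.085],
    [[0,0,-0.11],[0,0,0],0.09],
    [[0,0,-0.13],[0,0,0],0.09]
  ]
}}

```text
time: 23.25
tool_pos: [0.535, -0.0085, 0.175]
tool_rot: [-3.139, 0.008, -3.058]
contact_force: [0.3, -0.7, -0.5]
opening: 0.0897
grip_force: 0.0
```

>>> {"method": "arm_command", "body": {
  "moves": [
    [[-0.002,-0.04,-0.01],[0,0,0],0.09],
    [[-0.004,-0.085,-0.02],[0,0,0],0.09],
    [[-0.006,-0.13,-0.025],[0,0,0],0.09],
    [[-0.008,-0.175,-0.025],[0,0,0],0.09],
    [[-0.01,-0.22,-0.025],[0,0,0],0.09]
  ]
}}

```text
time: 23.75
tool_pos: [0.5619, -0.2285, 0.1974]
tool_rot: [-3.139, 0.004, -3.058]
contact_force: [-0.1, -0.6, -0.1]
opening: 0.09
grip_force: 0.0
```

>>> {"method": "arm_command", "body": {
  "moves": [
    [[-0.002,-0.04,0],[0,0,0.13],0.09],
    [[-0.004,-0.08,0],[0,0,0.26],0.09],
    [[-0.005,-0.114,0],[0,0,0.4],0.09],
    [[-0.005,-0.114,0],[0,0,0.54],0.09],
    [[-0.005,-0.114,0],[0,0,0.54],0.09]
  ]
}}

```text
time: 24.25
tool_pos: [0.5759, -0.3409, 0.1964]
tool_rot: [3.141, 0.003, 2.682]
contact_force: [-0.3, 0.3, 0.4]
opening: 0.0896
grip_force: 0.0
```

```bash
python3 - <<'E'
from meas import *
s=robot.observe();print(s['tool_pos'],s['tool_rot'],s['time'])
m=robot.camera_model('wrist');im=save('wrist','w9');pickle.dump(m,open('pics/w9.pkl','wb'))
g=cv2.cvtColor(im,cv2.COLOR_RGB2HSV);L=((g[...,1]<45)&(g[...,2]>120)).astype(np.uint8)
for k in cv2.findContours(L,0,2)[0]:
  if cv2.contourArea(k)>150: print('white',cv2.boundingRect(k),cv2.contourArea(k))
c0=np.array([.5325,-.318]);yw=2.685;u=np.array([np.cos(yw),np.sin(yw)]);n=np.array([-u[1],u[0]])
P=[proj(m,[*(c0+a*u+b*n),.04]) for a,b in((.053,.028),(.053,-.028),(-.053,-.028),(-.053,.028))];print(np.round(P,1).tolist())
for h in(8,4):
  C,Ln,r,k=quad(im,m,P,.04,1.0,h);P=[proj(m,[*c,.04]) for c in C];print(C.round(4).tolist(),C.mean(0).round(4),Ln,r,k,np.round(P,1).tolist())
print([round(np.arctan2(*(C[(i+1)%4]-C[i])[::-1]),3) for i in range(4)])
E
```

```text
[ 0.5758507  -0.34086381  0.19638802] [3.14123903e+00 2.77010471e-03 2.68183114e+00] 24.25
white (223, 241, 75, 32) 747.0
white (249, 181, 42, 17) 614.0
white (518, 146, 42, 36) 843.5
[[243.9, 89.9], [302.0, 89.7], [299.7, 196.4], [246.8, 196.5]]
[[0.4719, -0.3227], [0.4961, -0.2735], [0.5914, -0.3208], [0.5673, -0.3698]] [ 0.5317 -0.3217] [0.0548 0.1064 0.0546 0.1064] [0.0, 0.36, 0.06, 0.2] [39, 37, 38, 36] [[241.0, 90.6], [297.7, 90.5], [295.3, 197.4], [243.9, 197.5]]
[[0.4719, -0.3227], [0.4961, -0.2734], [0.5913, -0.3209], [0.5674, -0.3697]] [ 0.5317 -0.3217] [0.0549 0.1064 0.0543 0.1064] [0.0, 0.34, 0.02, 0.21] [40, 32, 39, 36] [[240.9, 90.6], [297.8, 90.5], [295.2, 197.4], [244.1, 197.5]]
[np.float64(1.114), np.float64(-0.463), np.float64(-2.027), np.float64(2.685)]
```

>>> {"method": "arm_command", "body": {
  "moves": [
    [[0.03,-0.001,0.02],[0,0,0],0.09],
    [[0.067,-0.002,0.05],[0,0,0],0.09],
    [[0.067,-0.002,0.09],[0,0,0],0.09],
    [[0.067,-0.002,0.12],[0,0,0],0.09],
    [[0.067,-0.002,0.14],[0,0,0],0.09]
  ]
}}

```text
time: 24.8
tool_pos: [0.5149, -0.3105, 0.0548]
tool_rot: [3.141, 0.001, 2.69]
contact_force: [-0.4, -0.3, 0.2]
opening: 0.0901
grip_force: 0.0
```

>>> {"method": "arm_command", "body": {
  "moves": [
    [[0,0,0.015],[0,0,0],0.09],
    [[0,0,0.03],[0,0,0],0.09],
    [[0,0,0.042],[0,0,0],0.09],
    [[0,0,0.047],[0,0,0],0.09],
    [[0,0,0.047],[0,0,0],0.07]
  ]
}}

```text
time: 25.3
tool_pos: [0.5157, -0.3119, 0.0089]
tool_rot: [3.141, 0.002, 2.687]
contact_force: [0.4, 1.2, 0.3]
opening: 0.0856
grip_force: 0.0
```

>>> {"method": "arm_command", "body": {
  "moves": [
    [[0,0,0],[0,0,0],0.062],
    [[0,0,0],[0,0,0],0.045],
    [[0,0,0],[0,0,0],0.045],
    [[0,0,0],[0,0,0],0.045],
    [[0,0,0],[0,0,0],0.045]
  ]
}}

```text
time: 25.8
tool_pos: [0.5159, -0.313, 0.0098]
tool_rot: [-3.141, 0.004, 2.685]
contact_force: [-2.1, -1.8, 4.2]
opening: 0.0555
grip_force: 49.9
```

```bash
python3 - <<'E'
from h import *
s=robot.observe();print(s['contact_force'],s['tool_pos'],s['tool_rot'],s['time'],s['grip_force'])
E
```

```text
[-2.10964149 -1.76446405  4.19568759] [ 0.51592379 -0.31302099  0.00979561] [-3.14095677  0.00424522  2.68489029] 25.8 49.922069907188416
```

>>> {"method": "arm_command", "body": {
  "moves": [
    [[0,0,-0.01],[0,0,0],0.045],
    [[0,0,-0.03],[0,0,0],0.045],
    [[0,0,-0.06],[0,0,0],0.045],
    [[0,0,-0.09],[0,0,0],0.045],
    [[0,0,-0.11],[0,0,0],0.045]
  ],
  "squeeze": 50
}}

```text
time: 26.3
tool_pos: [0.5158, -0.312, 0.1213]
tool_rot: [3.141, 0.004, 2.685]
contact_force: [-0.1, -0.5, -3.3]
opening: 0.0554
grip_force: 49.9
```

>>> {"method": "arm_command", "body": {
  "moves": [
    [[0.015,0.037,0],[0,0,0],0.045],
    [[0.031,0.077,0],[0,0,0],0.045],
    [[0.047,0.117,0],[0,0,0],0.045],
    [[0.063,0.157,0],[0,0,0],0.045],
    [[0.078,0.193,0],[0,0,0],0.045]
  ]
}}

```text
time: 26.8
tool_pos: [0.53, -0.1022, 0.119]
tool_rot: [3.141, 0.002, 2.685]
contact_force: [1.4, -0.2, -3.5]
opening: 0.0557
grip_force: 49.9
```

>>> {"method": "arm_command", "body": {
  "moves": [
    [[0.016,0.04,0],[0,0,-0.11],0.045],
    [[0.032,0.08,0],[0,0,-0.22],0.045],
    [[0.048,0.12,0],[0,0,-0.33],0.045],
    [[0.064,0.16,0],[0,0,-0.44],0.045],
    [[0.077,0.193,0],[0,0,-0.54],0.045]
  ]
}}

```text
time: 27.3
tool_pos: [0.5458, 0.1051, 0.1187]
tool_rot: [-3.141, 0.002, -3.053]
contact_force: [0.4, -0.2, -4.4]
opening: 0.0558
grip_force: 49.9
```

>>> {"method": "arm_command", "body": {
  "moves": [
    [[0,0,0],[0,0,0],0.045],
    [[0,0,0.01],[0,0,0],0.045],
    [[0,0,0.02],[0,0,0],0.045],
    [[0,0,0.02],[0,0,0],0.045],
    [[0,0,0.02],[0,0,0],0.045]
  ]
}}

```text
time: 27.8
tool_pos: [0.5463, 0.1014, 0.0981]
tool_rot: [-3.14, 0.001, -3.06]
contact_force: [0.1, -0.4, -3.7]
opening: 0.0558
grip_force: 49.9
```

```bash
python3 - <<'E'
from meas import *
s=robot.observe();print(s['contact_force'],s['tool_pos'],s['tool_rot'],s['time'])
im=save('wrist','w10');m=robot.camera_model('wrist');pickle.dump(m,open('pics/w10.pkl','wb'))
up=np.array([.9966,.0829]);nn=np.array([-.0829,.9966]);o=.5419*up+.0024*nn
p=s['tool_pos'];yw=s['tool_rot'][2];u=np.array([np.cos(yw),np.sin(yw)]);n=np.array([-u[1],u[0]]);c=p[:2]-.018*u;zt=p[2]+.03
print('ctr U,N',(c-o)@up,(c-o)@nn)
def Q(c,u,n,z):return [proj(m,[*(c+a*u+b*n),z]) for a,b in((.053,.028),(.053,-.028),(-.053,-.028),(-.053,.028))]
print('held',np.round(Q(c,u,n,zt),0).tolist())
for k,(U,N,a) in dict(s1=(-.0295,-.0545,0),c=(.0545,-.0295,1),d=(-.0545,.0295,1)).items():
  x=up if a==0 else (nn); 
  if k=='d': x=-nn
  y=np.array([-x[1],x[0]]);print(k,np.round(Q(o+U*up+N*nn,x,y,.07),0).tolist())
print(p,'tcp px',proj(m,p))
E
```

```text
[ 0.14659681 -0.44775094 -3.65366683] [0.5463497  0.10143114 0.09806427] [-3.14009732e+00  1.14679700e-03 -3.06041025e+00] 27.8
ctr U,N 0.028955977371465023 0.053361112993489244
held [[206.0, 210.0], [334.0, 210.0], [323.0, 400.0], [218.0, 400.0]]
s1 [[151.0, 254.0], [67.0, 254.0], [32.0, 83.0], [130.0, 83.0]]
c [[226.0, 258.0], [230.0, 330.0], [82.0, 330.0], [67.0, 258.0]]
d [[147.0, 180.0], [135.0, 83.0], [322.0, 82.0], [318.0, 179.0]]
[0.5463497  0.10143114 0.09806427] tcp px [270.63489433 254.29066015]
```

```bash
python3 - <<'E'
from meas import *
im=np.load('pics/w10.npy');m=pickle.load(open('pics/w10.pkl','rb'))
up=np.array([.9966,.0829]);nn=np.array([-.0829,.9966]);o=.5419*up+.0024*nn
def show(n,p,q,z,h=6):
  e=edge(im,p,q,h);W=wedge(m,e,z);d=W[0]-o;print(n,'U',round(1e3*d@up,1),'N',round(1e3*d@nn,1),'ang',round((np.arctan2(W[1][1],W[1][0])-.083+.5)%np.pi-.5,3),round(e[2],2),e[3])
z=.1275
show('heldEnd',(208,210),(332,210),z);show('heldL',(206,212),(208,238),z);show('heldR',(334,212),(332,238),z)
show('dEnd L',(136,87),(146,176),.07);show('d outer',(140,83),(315,83),.07);show('d inner',(150,180),(315,180),.07);show('d label end',(322,86),(318,176),.07)
show('s1 out',(34,90),(66,240),.07);show('s1 in',(131,90),(148,235),.07);show('s1 label end',(36,83),(126,83),.07);show('s1 plain',(70,254),(148,254),.07,4)
E
```

```text
heldEnd U -22.2 N 39.3 ang 1.556 0.21 40
heldL U -26.9 N 21.3 ang 0.233 0.39 19
heldR U -6.6 N 83.0 ang -0.003 0.19 39
dEnd L U -66.9 N -23.3 ang -0.009 0.25 39
d outer U -84.1 N 15.1 ang 1.551 0.54 25
d inner U -26.5 N 14.0 ang 1.56 0.25 38
d label end U -38.0 N 82.2 ang -0.004 0.22 39
s1 out U -50.1 N -81.6 ang 0.003 0.28 36
s1 in U -49.7 N -24.0 ang -0.046 0.89 37
s1 label end U -82.2 N -68.2 ang 1.569 0.0 35
s1 plain U 21.9 N -67.1 ang 1.554 1.03 25
```

>>> {"method": "arm_command", "body": {
  "moves": [
    [[0.001,0,0.01],[0,0,0],0.045],
    [[0.001,0,0.02],[0,0,0],0.045],
    [[0.001,0,0.032],[0,0,0],0.045],
    [[0.001,0,0.044],[0,0,0],0.045],
    [[0.001,0,0.053],[0,0,0],0.045]
  ]
}}

```text
time: 28.35
tool_pos: [0.5453, 0.1023, 0.0441]
tool_rot: [-3.14, 0.001, -3.058]
contact_force: [-0.6, -0.0, -4.2]
opening: 0.0557
grip_force: 49.9
```

>>> {"method": "arm_command", "body": {
  "moves": [
    [[0,0,0.001],[0,0,0],0.045],
    [[0,0,0.002],[0,0,0],0.045],
    [[0,0,0.003],[0,0,0],0.045],
    [[0,0,0.004],[0,0,0],0.045],
    [[0,0,0.004],[0,0,0],0.045]
  ]
}}

```text
time: 28.85
tool_pos: [0.546, 0.1024, 0.042]
tool_rot: [-3.14, 0.003, -3.058]
contact_force: [0.4, 0.8, -3.6]
opening: 0.0561
grip_force: 49.9
```

>>> {"method": "arm_command", "body": {
  "moves": [
    [[0,0,0.0005],[0,0,0],0.045],
    [[0,0,0.001],[0,0,0],0.045],
    [[0,0,0.0015],[0,0,0],0.045],
    [[0,0,0.0015],[0,0,0],0.045],
    [[0,0,0.0015],[0,0,0],0.045]
  ]
}}

```text
time: 29.35
tool_pos: [0.5459, 0.1023, 0.0402]
tool_rot: [-3.14, 0.003, -3.059]
contact_force: [-0.2, -0.8, -3.3]
opening: 0.0559
grip_force: 49.9
```

>>> {"method": "arm_command", "body": {
  "moves": [
    [[0,0,0.0005],[0,0,0],0.045],
    [[0,0,0.001],[0,0,0],0.045],
    [[0,0,0.0015],[0,0,0],0.045],
    [[0,0,0.0015],[0,0,0],0.045],
    [[0,0,0.0015],[0,0,0],0.045]
  ]
}}

```text
time: 29.85
tool_pos: [0.546, 0.1023, 0.0398]
tool_rot: [-3.14, 0.003, -3.058]
contact_force: [-3.5, -0.1, 6.8]
opening: 0.0555
grip_force: 49.9
```

>>> {"method": "arm_command", "body": {
  "moves": [
    [[0,0,-0.001],[0,0,0],0.06],
    [[0,0,-0.002],[0,0,0],0.08],
    [[0,0,-0.002],[0,0,0],0.085],
    [[0,0,-0.002],[0,0,0],0.085],
    [[0,0,-0.002],[0,0,0],0.085]
  ]
}}

```text
time: 30.35
tool_pos: [0.5459, 0.1024, 0.0406]
tool_rot: [-3.14, 0.003, -3.058]
contact_force: [0.2, -0.9, 0.0]
opening: 0.084
grip_force: 0.0
```

>>> {"method": "arm_command", "body": {
  "moves": [
    [[0,0,-0.01],[0,0,0],0.085],
    [[0,0,-0.03],[0,0,0],0.085],
    [[0,0,-0.07],[0,0,0],0.085],
    [[0,0,-0.11],[0,0,0],0.085],
    [[0,0,-0.15],[0,0,0],0.085]
  ]
}}

```text
time: 30.85
tool_pos: [0.5452, 0.1025, 0.193]
tool_rot: [-3.14, 0.003, -3.058]
contact_force: [-0.4, -0.0, -0.8]
opening: 0.0849
grip_force: 0.0
```

>>> {"method": "arm_command", "body": {
  "moves": [
    [[-0.015,-0.03,-0.02],[0,0,0],0.085],
    [[-0.03,-0.06,-0.04],[0,0,0],0.085],
    [[-0.046,-0.095,-0.06],[0,0,0],0.085],
    [[-0.046,-0.095,-0.06],[0,0,0],0.085],
    [[-0.046,-0.095,-0.06],[0,0,0],0.085]
  ]
}}

```text
time: 31.35
tool_pos: [0.599, 0.0112, 0.2515]
tool_rot: [-3.14, 0.003, -3.06]
contact_force: [0.0, 0.3, -0.2]
opening: 0.0851
grip_force: 0.0
```

```bash
python3 - <<'E'
from meas import *
s=robot.observe();print(s['contact_force'],s['tool_pos'],s['tool_rot'],s['time'])
im=save('wrist','w11');m=robot.camera_model('wrist')
up=np.array([.9966,.0829]);nn=np.array([-.0829,.9966]);o=.5419*up+.0024*nn
for k,(U,N,x) in dict(s1=(-.0295,-.0545,up),c=(.0545,-.0295,nn),s3=(.0295,.0545,-up),d=(-.0545,.0295,-nn)).items():
  y=np.array([-x[1],x[0]]);c0=o+U*up+N*nn
  P=[proj(m,[*(c0+a*x+b*y),.07]) for a,b in((.053,.028),(.053,-.028),(-.053,-.028),(-.053,.028))]
  C,L,r,n=quad(im,m,P,.07,1.0,4);D=(C-o)@np.stack([up,nn],1);print(k,np.round(P).astype(int).tolist(),'ctr err mm',np.round(1e3*(D.mean(0)-[U,N]),1),'edges U',np.round(D[:,0]*1e3,1),'N',np.round(D[:,1]*1e3,1),L,r,n)
E
```

```text
[ 0.03308658  0.31647455 -0.16428442] [0.59901371 0.01117519 0.25146771] [-3.1402605   0.00338011 -3.06015765] 31.35
s1 [[284, 159], [233, 159], [230, 54], [285, 54]] ctr err mm [-1.3  1.9] edges U [ 21.9  21.9 -83.3 -83.7] N [-25.1 -80.  -80.3 -24.9] [0.0549 0.1052 0.0554 0.1055] [0.0, 0.21, 0.16, 0.18] [33, 40, 40, 37]
c [[329, 162], [327, 210], [235, 210], [234, 162]] ctr err mm [-0.1 -0.1] edges U [25.8 81.1 83.3 27.5] N [ 23.   23.7 -82.1 -83.2] [0.0553 0.1058 0.0558 0.1062] [0.16, 0.21, 0.21, 0.2] [34, 35, 37, 36]
s3 [[335, 115], [387, 115], [378, 210], [329, 210]] ctr err mm [-0.7  0.7] edges U [-24.7 -23.5  81.6  81.6] N [31.  84.3 83.4 22.3] [0.0533 0.1051 0.0611 0.1066] [0.23, 0.21, 0.05, 0.58] [37, 35, 40, 24]
d [[287, 112], [288, 54], [393, 54], [388, 112]] ctr err mm [-1.3  0. ] edges U [-28.1 -84.6 -83.1 -27.4] N [-22.1 -26.1  83.5  82.8] [0.0567 0.1096 0.0557 0.1049] [0.35, 0.21, 0.26, 0.24] [31, 40, 39, 33]
```

```bash
python3 - <<'E'
from cell import robot
print(robot.hand_in())
E
```

```text
the job is handed in; nothing more can be done
None
```

The pinwheel layer is finished and handed in at about 31 s: carton a lies in slot 1 and carton b in slot 3, both flat with their labels outward. By the last wrist-camera fit both are within about 2 mm of their places; the one clear offset is carton a, 1–2 mm towards the middle, and I got no verdict back.

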